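# Open the drying pen's sagging bolt and hold its gate ajar

## Robot

A 6-joint arm with a two-finger parallel gripper is mounted at the origin on the work surface. World frame = base frame: x ahead of the robot, y to its left, z up, the work surface at z = 0. Lengths are in m, angles in rad, forces in N, time in s.
With the tool pointing down it reaches from about 0.375 to 0.975 m from the base axis. Payload 3.8 kg.
Tool frame: the origin (TCP) lies at the very end of the fingers, on their centre line; the grasp point (between the pads) lies 19 mm behind it; z points along the fingers, y is the direction in which the jaws open and shut (so a half turn about z gives the same grasp; the last joint's range is limited). The gripper opens to 85 mm and grips with 20 to 120 N. Pads are 22 mm wide; open, the fingers measure 114 mm over their backs; the gripper's body (76 mm by 85 mm) begins 54 mm behind the grasp point. The pads swing forward as they close: fully open they stand 13 mm farther back than shut.
Start: joints at [-1.236, 0.264, 1.604, -0, 1.274, -0.037], TCP at [0.245, -0.629, 0.192] pointing down, gripper open.
Joint ranges: [-2.63, 2.63], [-0.94, 2.18], [0.31, 2.57], [-1.31, 4.45], [0, 2.66], [-2.55, 2.55]. Speed limits (rad/s): [2.57, 2.57, 3.14, 3.14, 3.14, 3.14].

## Interface

Orientations are given as a rotation vector (axis times angle).
In Python, from workcell import status, read_camera, camera_info, order gives the robot as it stands.
- The arm moves only by the tool move_arm, never from a script. Its argument "deltas" is a list of rows, each a list of 3 entries, a list of its own where there are three numbers: the turn, a rotation vector about the world's x, y, z as a fraction of full scale, then the shift along the world's x, y, z as a fraction of full scale, then the closure, from -1 (fully open) to 1 (shut), so that 0 is half open. A call has 1 to 20 rows; each row is the pose to reach, as a shift and turn from the pose commanded when the call began; what a row does not reach only later rows make up. Full scale, the value 1, is 0.1 m for a shift and pi/2 rad for a turn. A row lasts 1/8 s, in which the tool goes at most 62.5 mm and 10.7 degrees, less where a joint would pass 70% of its speed; a pose out of reach is approached as far as the arm can. A call with a number of a shift or a turn outside -1 to 1 is refused whole. A call with a gripper value outside its range is refused whole. The fingers move at their own pace and stop on an object; "grip_force" is the grip in N (left out, the last holds). Time passes only in rows, so rows that repeat a pose let the fingers close. It gives the time, the measured TCP pose, the force and the opening at its end, in the units of the state.
- status.read_state(): the state, without advancing time (a new reading comes with each control period).
- read_camera(name): name is "scene" or "top" or "wrist"; returns (picture, depth): 480x640x3 uint8, red, green, blue; 480x640 float32, m along the optical axis (not along the pixel's ray), 0 where there is no reading.
- camera_info(name): a dict with "K" (3x3 intrinsics, pixels), "R" (3x3) and "t" (3): a world point X has camera coordinates R X + t. Camera axes: x right, y down, z forward; pixel columns grow to the right and rows downward; lengths in m; the calibration is good to about 2 mm. A picture is of the moment at which its call begins: read the wrist's pose just before it. camera_info takes no time and is no camera call; for the wrist camera it gives the pose at the moment of the call.
- order.finish_job(): hands the job in, once; it reports no verdict.
The state is a dict: "time": time; "q": joint angles; "joint_vel": joint speeds; "joint_torque": joint torques, N m; "tool_pos": TCP position; "tcp_rot": TCP orientation; "wrist_force": force on the tool from outside, world axes, zero at the start; "torque": the same for the moment, N m; "width": opening from 0.0 (shut) to 1.0 (fully open).
Only numpy, scipy, OpenCV 4.12 (cv2) and the standard library are available. Lean on these libraries where they do the work, as an engineer would, in place of code of your own. Each camera call takes 0.05 s, during which the arm holds its last target. There are 200 camera calls.

## Task

The white paint jar is in the way of the drying pen's gate: first stand it upright on the narrow raised wooden ledge beside the pen and let go of it. Then take the knob of the gate's sagging bolt, lift the bolt so that its end block passes over the bent lip of the keeper while you pull it back until it is clear, and pull the self-closing gate towards you until it is ajar by about 25 degrees. Finish while still holding it there, do not let go or knock the jar over, and leave the bottle, the cup and the palette where they are.

Things in the scene. Friction and masses are not known exactly. Their poses are not given: they have to be found in the camera images.
- jar: Closed white paint jar, a plain cylinder 48 mm in diameter and 110 mm tall with a grey screw cap (its top 20 mm), about 0.22 kg, standing upright on the table 85 to 110 mm in front of the gate. Origin: centre of its underside; z up.
- ledge: Narrow raised ledge: a brown timber 160 mm long and 46 mm wide (a little narrower than the jar), its flat top 90 mm above the table, on two feet and an 80 mm wide base; fixed to the table, to the left or the right of the pen. Origin: centre of its underside, at table height; x along its length, y across it, z up.
- pen: Drying pen, fixed to the table: a low open-topped wooden box 316 mm wide (y), 212 mm deep and 150 mm high with five small canvases standing in it. Origin: on the table at the middle of its front. x points into the pen (away from the robot), y to the left along the front, z up; the front faces of its two posts and of the closed gate lie at x = 0.
- gate (a joint): Opening angle of the slatted wooden gate (240 mm wide, 150 mm high, 18 mm thick, 0.45 kg), rad: 0 shut, up to 1.2 as its free right-hand edge swings out towards the robot (-x of the pen). A spring closes it: 0.12 N m when shut, 0.28 N m at 25 degrees (0.44 rad). With the bolt in its keeper it moves by only some 0.03 rad.
- gate_hinge (a point): Point on the gate's vertical hinge axis, at the gate's left edge, 150 mm above the table, at x = 0, y = +120 mm of the pen.
- bolt_grip (a point): Middle of the bolt's upright knob: dark steel cylinder, 22 mm in diameter, 158 to 205 mm above the table while the bolt sags (this point at 183); pinch it from above. All around it ends below 163 mm. Gate shut and bolt home: x = -18, y = -45 mm of the pen. It moves with the bolt. Axes turn with the gate: x into the pen, y along the bolt towards the hinge, z up.
- bolt (a joint): How far the bolt is drawn back along the gate's front towards the hinge, m: starts at 0 to 0.006, stops at 0.050. Its 10 mm rod, 130 mm above the table, ends in a 22 mm square block behind the lip of the bent keeper on the right-hand post. Sagging, the block catches on the lip at 0.008; lifted, it passes. Clear of the lip from 0.022, of the whole keeper from 0.028. Friction 1.5 N, stays where left.
- bolt_lift (a joint): How far the bolt, with the 112 mm long barrel it slides in, is lifted in its slack straps, m: 0 sagging (it falls back by its weight of about 3 N), at most 0.016. The end block clears the keeper's lip from 0.006 on. Beyond the lip it need not be lifted any more.
- bottle: Bystander: clear plastic water bottle, 64 mm in diameter and 190 mm tall, standing on the other side of the pen from the ledge. Origin: centre of its underside.
- cup: Bystander: empty black cup, 72 mm across the rim and 85 mm tall, beside the pen, towards its back. Origin: centre of its underside.
- palette: Bystander: white plastic palette tray with six wells, 110 x 150 x 16 mm, lying on the table in front of the pen. Origin: centre of its underside.
Not all that is in view belongs to the job. Several things have the shape of the jar; the one meant has the colours described above. What is shaped like the ledge but orange is not meant.

How it is judged:
On the way, in this order (a step that is already met when the one before it is completed fails the run):
1. the jar stands upright on the ledge, let go (z of jar in the frame of ledge between 0.084 and 0.096 m and y of jar in the frame of ledge between -0.022 and 0.022 m and x of jar in the frame of ledge between -0.08 and 0.08 m and angle between jar's own z axis and vertical below 0.12 rad and contact force between jar and the arm below 0.1 N and contact force between jar and the fingers below 0.1 N and linear speed of jar below 0.03 m/s), for 0.3 s.
2. the bolt is drawn clear of the keeper (value of joint bolt above 0.028 m), for 0.02 s.
At the end, for the whole second after the job is handed in: Jar upright (0.12 rad) on the ledge, underside within 6 mm of its top, centre within 22 mm of its middle line, at rest, released; bolt drawn back over 28 mm; gate still and open 0.30 to 0.60 rad (17 to 34 degrees), fingers holding gate or bolt (over 0.5 N) (all of step 1 and value of joint gate between 0.3 and 0.6 rad and velocity of joint gate between -0.1 and 0.1 rad/s and value of joint bolt above 0.028 m and contact force between the fingers and gate above 0.5 N); the arm keeps its last pose, push and grip.
It fails at once if the jar is knocked over (angle between jar's own z axis and vertical above 0.7 rad).
It fails at once if the bottle is moved by more than 30 mm (distance of bottle from where it was at the start of the episode above 0.03 m).
It fails at once if the cup is moved by more than 30 mm (distance of cup from where it was at the start of the episode above 0.03 m).
It fails at once if the palette is moved by more than 30 mm (distance of palette from where it was at the start of the episode above 0.03 m).
It also fails if it takes over 58 s, if anything falls off the work surface, if the arm or the gripper's body presses on something with over 40 N, if the wrist force passes 120 N, or if a joint passes its speed limit or range.

## Working session

There is one attempt and no reset: what is moved stays moved. The work goes in short steps, Python scripts to look and compute and a tool call to move; the robot and the scene stay as the last step left them, time stands still between calls to the robot, and variables do not carry over. Pictures are saved under pics/ and viewed, about 8 in all and at most 12, crops included, and the job is handed in when it is done.

Besides the shell and the picture viewer there is one more tool, called by a JSON object that holds its "name" and its "arguments". move_arm: Moves the arm, as the interface text tells. Its arguments: {"type":"object","properties":{"deltas":{"type":"array","items":{"type":"array"}},"grip_force":{"type":"number"}},"required":["deltas"]}

```bash
mkdir -p pics; ls; python3 - <<'E'
from workcell import status, read_camera, camera_info
import cv2, numpy as np
for n in ("scene","top"):
    p,d=read_camera(n); np.savez(f"pics/{n}0.npz",p=p,d=d); cv2.imwrite(f"pics/{n}0.png",p[:,:,::-1]); c=camera_info(n); print(n,np.round(c["K"],1).tolist(),np.round(c["R"],3).tolist(),np.round(c["t"],3).tolist())
print(status.read_state())
E
```

```text
pics
scene [[621.7, 0.0, 310.8], [0.0, 621.7, 245.6], [0.0, 0.0, 1.0]] [[0.611, 0.792, -0.01], [0.673, -0.525, -0.521], [-0.418, 0.312, -0.853]] [-0.386, -0.261, 1.54]
top [[550.1, 0.0, 321.7], [0.0, 550.1, 237.5], [0.0, 0.0, 1.0]] [[-0.02, -1.0, -0.012], [-0.995, 0.021, -0.102], [0.102, 0.01, -0.995]] [0.11, 0.555, 1.383]
{'time': 0.1, 'q': array([-1.23588944e+00,  2.64726322e-01,  1.60525404e+00,  1.33518568e-05,
        1.27369555e+00, -3.68957366e-02]), 'joint_vel': array([-4.79516296e-06, -2.36053172e-03, -3.91852150e-03,  1.74608119e-04,
        1.90405649e-03,  1.24585156e-04]), 'joint_torque': array([ 7.29242438e-04, -5.16706431e+01, -3.68590200e+01, -2.15271734e-05,
        6.28432972e-03,  1.97975503e-06]), 'tool_pos': array([ 0.24498414, -0.62817129,  0.19124495]), 'tcp_rot': array([-3.08543776e+00, -5.80280891e-01,  4.65667433e-04]), 'wrist_force': array([-0.42810704,  0.48000843,  0.38467792]), 'torque': array([ 0.0079089 ,  0.00182263, -0.01388544]), 'width': 0.9993122814091154}
```

View pics/scene0.png

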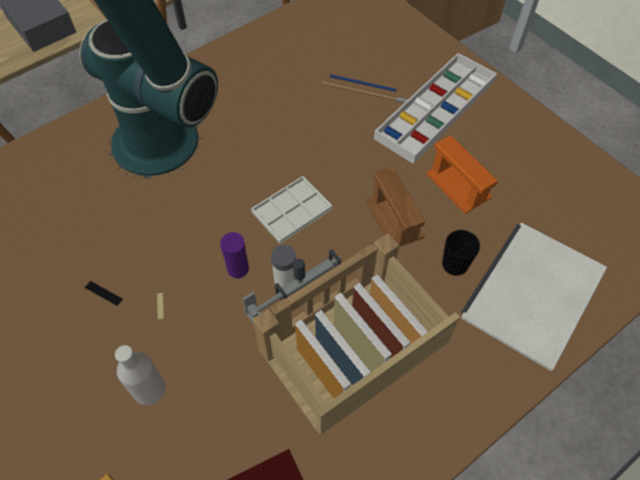

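View pics/top0.png

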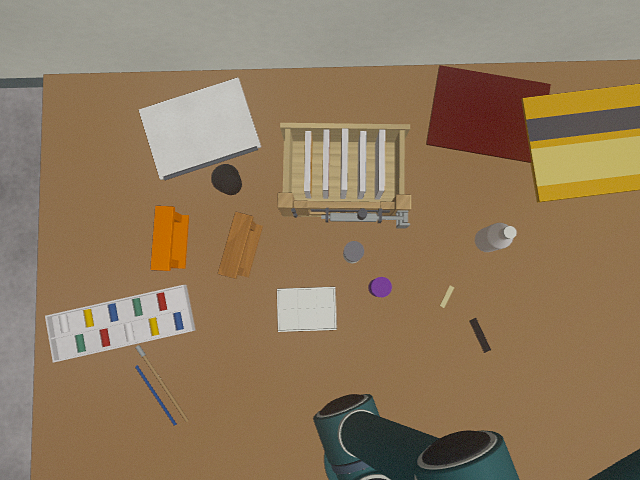

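Scene: jar cap at top-view (353,251), bolt knob (362,213), brown ledge (240,245), purple decoy (381,287), palette (307,309), bottle (495,237), cup (227,180). Next I measure using the depth image.

```bash
cat > h.py <<'E'
import numpy as np, cv2
from workcell import status, read_camera, camera_info
def cloud(d,c):
    v,u=np.mgrid[0:d.shape[0],0:d.shape[1]]; K,R,t=np.array(c["K"]),np.array(c["R"]),np.array(c["t"])
    P=np.stack([(u-K[0,2])/K[0,0]*d,(v-K[1,2])/K[1,1]*d,d],-1)
    return (P-t)@R
def rect(X):
    (c,s,a)=cv2.minAreaRect((X[:,:2]*1000).astype(np.float32)); return np.round(c,1),np.round(s,1),round(a,2)
E
python3 - <<'E'
from h import *
z=np.load("pics/top0.npz"); p,d=z["p"].astype(int),z["d"]; W=cloud(d,camera_info("top")); Z=W[...,2]
def reg(u0,u1,v0,v1,z0,z1):
    m=np.zeros(d.shape,bool); m[v0:v1,u0:u1]=1; return W[m&(Z>z0)&(Z<z1)&(d>0)]
print("table z",np.median(Z[300:330,200:260]))
for n,a in dict(ledgetop=(205,275,200,290,.083,.1),jar=(335,372,235,268,.1,.13),purple=(365,398,270,303,.09,.13),knob=(350,375,200,225,.19,.23),pen=(270,420,110,230,.142,.156),bottle=(470,520,220,255,.02,.25),cup=(205,245,160,200,.02,.1),pal=(270,345,280,340,.008,.03)).items():
    X=reg(*a); print(n,len(X),rect(X),"mean",np.round(X.mean(0),4),"zmax",X[:,2].max().round(4)) if len(X)>3 else print(n,len(X))
E
```

```text
table z 0.00024176728780593115
ledgetop 1221 (array([537.9, 311.8]), array([ 47.1, 159.9]), 73.85) mean [0.5374 0.3117 0.0903] zmax 0.1
jar 330 (array([514.5,  22.2]), array([46. , 48.4]), 88.42) mean [0.5148 0.0224 0.1108] zmax 0.1193
purple 339 (array([427.7, -41.7]), array([48.4, 45.4]), 88.86) mean [ 0.4273 -0.0408  0.1106] zmax 0.1179
knob 79 (array([593.3,   6.1]), array([20.9, 20. ]), 0.39) mean [0.5928 0.0057 0.2041] zmax 0.2102
pen 1354 (array([626.8,  34.8]), array([270.5, 250.3]), 44.18) mean [0.6308 0.0412 0.1489] zmax 0.1559
bottle 861 (array([ 543.4, -324.2]), array([62.8, 59. ]), 16.67) mean [ 0.5403 -0.3153  0.1213] zmax 0.1957
cup 478 (array([727.2, 346.4]), array([116.8,  71.1]), 21.73) mean [0.7118 0.3419 0.0629] zmax 0.0921
pal 728 (array([374. , 133.2]), array([174.9, 150.3]), 88.79) mean [0.3749 0.1448 0.0135] zmax 0.0253
```

{"name": "move_arm", "arguments": {"deltas": [[[0,0,-0.1],[0,0,0.3],-1],[[0,0,-0.237],[0,0,0.6],-1],[[0,0,-0.237],[0,0,0.6],-1]]}}

```text
time: 0.48
tool_pos: [0.2458, -0.6305, 0.2556]
tcp_rot: [3.137, -0.002, 0.003]
wrist_force: [0.4, 0.0, -0.3]
width: 1.001
```

{"name": "move_arm", "arguments": {"deltas": [[[0,0,0],[0.2,0.46,0],-1],[[0,0,0],[0.386,0.93,0],-1]]}}

```text
time: 0.72
tool_pos: [0.2836, -0.5343, 0.2502]
tcp_rot: [-3.139, -0.0, 0.002]
wrist_force: [-0.1, 0.8, 1.1]
width: 1.001
```

{"name": "move_arm", "arguments": {"deltas": [[[0,0,0],[0.2,0.46,0],-1],[[0,0,0],[0.386,0.93,0],-1]]}}

```text
time: 0.98
tool_pos: [0.3223, -0.4406, 0.2505]
tcp_rot: [-3.139, -0.002, 0.002]
wrist_force: [-0.1, 0.3, -0.4]
width: 1.0
```

{"name": "move_arm", "arguments": {"deltas": [[[0,0,0],[0.2,0.46,0],-1],[[0,0,0],[0.386,0.93,0],-1]]}}

```text
time: 1.23
tool_pos: [0.3608, -0.3477, 0.2507]
tcp_rot: [-3.14, -0.002, 0.002]
wrist_force: [1.3, -0.2, 0.2]
width: 0.996
```

{"name": "move_arm", "arguments": {"deltas": [[[0,0,0],[0.2,0.46,0],-1],[[0,0,0],[0.386,0.93,0],-1]]}}

```text
time: 1.48
tool_pos: [0.3993, -0.2548, 0.2508]
tcp_rot: [-3.14, -0.002, 0.003]
wrist_force: [0.5, -1.0, 0.3]
width: 0.996
```

{"name": "move_arm", "arguments": {"deltas": [[[0,0,0],[0.2,0.46,0],-1],[[0,0,0],[0.386,0.93,0],-1]]}}

```text
time: 1.72
tool_pos: [0.4378, -0.162, 0.2508]
tcp_rot: [-3.141, -0.002, 0.003]
wrist_force: [0.9, -0.8, -0.0]
width: 0.996
```

{"name": "move_arm", "arguments": {"deltas": [[[0,0,0],[0.2,0.46,0],-1],[[0,0,0],[0.386,0.93,0],-1],[[0,0,0],[0.386,0.93,0],-1],[[0,0,0],[0.386,0.93,0],-1]]}}

```text
time: 2.22
tool_pos: [0.476, -0.0709, 0.2512]
tcp_rot: [3.141, 0.002, -0.004]
wrist_force: [-0.3, -0.3, -0.6]
width: 1.002
```

{"name": "move_arm", "arguments": {"deltas": [[[0,0,0],[0.2,0.46,0],-1],[[0,0,0],[0.39,0.93,0],-1],[[0,0,0],[0.39,0.93,0],-1],[[0,0,0],[0.39,0.93,0],-1]]}}

```text
time: 2.72
tool_pos: [0.5153, 0.0206, 0.2519]
tcp_rot: [3.141, -0.002, -0.002]
wrist_force: [0.4, 0.8, -0.3]
width: 0.999
```

```bash
python3 - <<'E'
from h import *
s=status.read_state(); c=camera_info("wrist"); p,d=read_camera("wrist"); cv2.imwrite("pics/w1.png",p[:,:,::-1])
W=cloud(d,c); Z=W[...,2]
print(s["tool_pos"],s["q"].round(2))
m=(d>0)&(Z>.104)&(Z<.118)&(np.hypot(W[...,0]-.515,W[...,1]-.022)<.04); print("jar",m.sum(),rect(W[m]) if m.sum()>3 else "",W[m].mean(0) if m.sum() else "")
m=(d>0)&(Z>.19)&(Z<.212)&(np.hypot(W[...,0]-.593,W[...,1]-.006)<.03); print("knob",m.sum(),rect(W[m]) if m.sum()>3 else "",W[m].mean(0) if m.sum() else "")
E
```

```text
[0.51525304 0.02063263 0.25192758] [-0.01 -0.07  1.86 -0.    1.35  1.56]
jar 2885 (array([516.4,  22.6]), array([49.2, 48.7]), 1.37) [0.51703336 0.02249341 0.1110553 ]
knob 1326 (array([594.9,   5. ]), array([20.9, 21.2]), 43.63) [0.59495824 0.0053299  0.20525542]
```

View pics/w1.png

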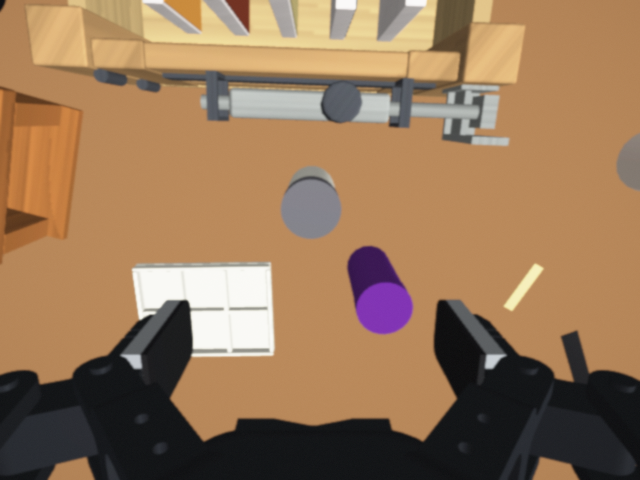

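Wrist view: jar cap (311,208) and knob (341,101) agree with the top camera to 2 mm. Descending on the jar.

{"name": "move_arm", "arguments": {"deltas": [[[0,0,0],[0.01,0.02,-0.4],-1],[[0,0,0],[0.01,0.02,-0.8],-1],[[0,0,0],[0.01,0.02,-1.0],-1]]}}

```text
time: 3.15
tool_pos: [0.5146, 0.0222, 0.1498]
tcp_rot: [3.141, -0.004, -0.006]
wrist_force: [-0.5, -0.4, -0.5]
width: 1.002
```

{"name": "move_arm", "arguments": {"deltas": [[[0,0,0],[0,0,-0.4],-1],[[0,0,0],[0,0,-0.7],-1],[[0,0,0],[0,0,-0.94],-1],[[0,0,0],[0,0,-0.94],-1],[[0,0,0],[0,0,-0.94],-1]]}}

```text
time: 3.78
tool_pos: [0.5175, 0.0231, 0.0595]
tcp_rot: [3.141, -0.003, 0.002]
wrist_force: [0.6, 0.8, 0.5]
width: 0.998
```

{"name": "move_arm", "arguments": {"deltas": [[[0,0,0],[0,0,0],0.5],[[0,0,0],[0,0,0],0.5],[[0,0,0],[0,0,0],0.5],[[0,0,0],[0,0,0],0.5],[[0,0,0],[0,0,0],0.5],[[0,0,0],[0,0,0],0.5],[[0,0,0],[0,0,0],0.5],[[0,0,0],[0,0,0],0.5]], "grip_force": 35}}

```text
time: 4.78
tool_pos: [0.5182, 0.024, 0.06]
tcp_rot: [3.141, 0.0, 0.004]
wrist_force: [-0.1, -1.3, 5.4]
width: 0.54
```

{"name": "move_arm", "arguments": {"deltas": [[[0,0,0],[0,0,0.2],0.5],[[0,0,0],[0,0,0.5],0.5],[[0,0,0],[0,0,0.8],0.5],[[0,0,0],[0,0,1.0],0.5],[[0,0,0],[0,0,1.0],0.5]]}}

```text
time: 5.4
tool_pos: [0.518, 0.0243, 0.16]
tcp_rot: [-3.142, 0.0, -0.005]
wrist_force: [0.9, 0.5, -2.7]
width: 0.538
```

{"name": "move_arm", "arguments": {"deltas": [[[0,0,0],[0.02,0.2,0.2],0.5],[[0,0,0],[0.04,0.5,0.4],0.5],[[0,0,0],[0.07,0.96,0.4],0.5],[[0,0,0],[0.07,0.96,0.4],0.5]]}}

```text
time: 5.9
tool_pos: [0.5228, 0.1226, 0.1968]
tcp_rot: [-3.141, -0.005, 0.004]
wrist_force: [0.4, -0.2, -2.7]
width: 0.539
```

{"name": "move_arm", "arguments": {"deltas": [[[0,0,0],[0.02,0.3,0],0.5],[[0,0,0],[0.04,0.6,0],0.5],[[0,0,0],[0.07,0.96,0],0.5],[[0,0,0],[0.07,0.96,0],0.5]]}}

```text
time: 6.4
tool_pos: [0.5299, 0.2171, 0.1964]
tcp_rot: [3.141, 0.003, -0.004]
wrist_force: [-0.5, -1.5, -2.4]
width: 0.535
```

{"name": "move_arm", "arguments": {"deltas": [[[0,0,0],[0.02,0.3,0],0.5],[[0,0,0],[0.04,0.6,0],0.5],[[0,0,0],[0.07,0.96,0],0.5],[[0,0,0],[0.07,0.96,0],0.5],[[0,0,0],[0.07,0.96,0],0.5],[[0,0,0],[0.07,0.96,0],0.5]]}}

```text
time: 7.15
tool_pos: [0.5376, 0.3106, 0.1979]
tcp_rot: [3.141, -0.003, -0.001]
wrist_force: [0.0, -0.3, -2.1]
width: 0.537
```

```bash
python3 - <<'E'
from h import *
s=status.read_state(); c=camera_info("wrist"); p,d=read_camera("wrist"); p2,d2=read_camera("top"); 
cv2.imwrite("pics/j2.png",np.hstack([cv2.resize(p[:,:,::-1],(400,300)),cv2.resize(p2[140:380,150:470,::-1],(400,300))]))
W=cloud(d,c); Z=W[...,2]; print(s["tool_pos"],s["q"].round(2),s["width"])
m=(d>0)&(Z>.083)&(Z<.098)&(abs(W[...,0]-.538)<.1)&(abs(W[...,1]-.312)<.06); print("ledge",m.sum(),rect(W[m]))
W=cloud(d2,camera_info("top")); 
# pen front: posts' top edge
Z=W[...,2]; m=(d2>0)&(Z>.13)&(Z<.156)&(abs(W[...,0]-.72)<.13)&(abs(W[...,1]-.03)<.19); print("pen",rect(W[m]))
for y in np.arange(-.14,.2,.02):
    k=m&(abs(W[...,1]-y)<.006); print(round(y,2),W[k][:,0].min().round(4) if k.any() else None,W[k][:,0].max().round(4) if k.any() else None)
E
```

```text
[0.53763925 0.31057676 0.19792836] [ 0.48  0.16  1.72 -0.    1.26  2.06] 0.536969634872171
ledge 6967 (array([559. , 306.6]), array([ 46.1, 119.4]), 73.85)
pen (array([707.6,  42.3]), array([315.5, 234.7]), 88.05)
-0.14 None None
-0.12 0.809 0.8182
-0.1 0.5904 0.819
-0.08 0.5909 0.8199
-0.06 0.5909 0.8203
-0.04 0.5917 0.8201
-0.02 0.5919 0.8212
0.0 0.5901 0.8216
0.02 0.5902 0.8223
0.04 0.5906 0.822
0.06 0.5908 0.8256
0.08 0.5914 0.8263
0.1 0.5929 0.8264
0.12 0.6122 0.8271
0.14 0.6163 0.8273
0.16 0.6111 0.8281
0.18 0.6178 0.8282
```

View pics/j2.png

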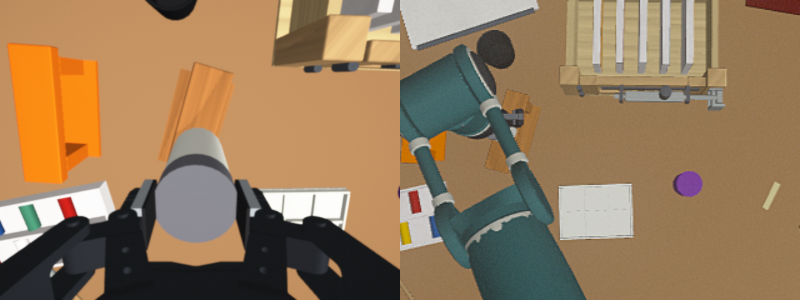

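Jar is well held and over the brown ledge (ledge line at y≈0.3125 for this x). Lowering.

{"name": "move_arm", "arguments": {"deltas": [[[0,0,0],[0,0.02,-0.15],0.5],[[0,0,0],[0,0.02,-0.3],0.5],[[0,0,0],[0,0.02,-0.4],0.5],[[0,0,0],[0,0.02,-0.43],0.5],[[0,0,0],[0,0.02,-0.45],0.5],[[0,0,0],[0,0.02,-0.45],0.5],[[0,0,0],[0,0.02,-0.45],0.5]]}}

```text
time: 8.12
tool_pos: [0.5382, 0.3144, 0.1541]
tcp_rot: [-3.141, 0.001, -0.001]
wrist_force: [0.3, 0.0, -2.9]
width: 0.54
```

{"name": "move_arm", "arguments": {"deltas": [[[0,0,0],[0,-0.01,-0.02],0.5],[[0,0,0],[0,-0.01,-0.03],0.5],[[0,0,0],[0,-0.01,-0.03],0.5],[[0,0,0],[0,-0.01,-0.03],0.5]]}}

```text
time: 8.62
tool_pos: [0.5378, 0.3131, 0.1504]
tcp_rot: [3.142, -0.001, -0.0]
wrist_force: [0.6, 0.1, -1.4]
width: 0.536
```

{"name": "move_arm", "arguments": {"deltas": [[[0,0,0],[0,0,-0.01],0.5],[[0,0,0],[0,0,-0.015],0.5],[[0,0,0],[0,0,-0.015],0.5],[[0,0,0],[0,0,-0.015],0.5]]}}

```text
time: 9.12
tool_pos: [0.5385, 0.3133, 0.1501]
tcp_rot: [-3.141, 0.001, -0.002]
wrist_force: [-1.0, -1.5, 6.1]
width: 0.539
```

Seated (force now +6 N up). Release gently and retreat straight up.

{"name": "move_arm", "arguments": {"deltas": [[[0,0,0],[0,0,0],-0.3],[[0,0,0],[0,0,0],-0.5],[[0,0,0],[0,0,0],-0.8],[[0,0,0],[0,0,0],-1],[[0,0,0],[0,0,0],-1],[[0,0,0],[0,0,0],-1],[[0,0,0],[0,0,0],-1]]}}

```text
time: 10.0
tool_pos: [0.5378, 0.3131, 0.149]
tcp_rot: [-3.142, 0.001, -0.0]
wrist_force: [0.4, 0.1, 1.1]
width: 1.002
```

{"name": "move_arm", "arguments": {"deltas": [[[0,0,0],[0,0,0.1],-1],[[0,0,0],[0,0,0.4],-1],[[0,0,0],[0,0,0.7],-1],[[0,0,0],[0,0,1],-1],[[0,0,0],[0,0,1],-1]]}}

```text
time: 10.62
tool_pos: [0.5399, 0.3142, 0.2536]
tcp_rot: [-3.138, 0.001, -0.01]
wrist_force: [-0.3, -0.6, -0.5]
width: 1.002
```

```bash
python3 - <<'E'
from h import *
c=camera_info("wrist"); p,d=read_camera("wrist"); print(status.read_state()["tool_pos"])
W=cloud(d,c); Z=W[...,2]
m=(d>0)&(Z>.19)&(Z<.21)&(np.hypot(W[...,0]-.538,W[...,1]-.312)<.05); print("jar",m.sum(),rect(W[m]),W[m].mean(0),"normal",np.linalg.svd(W[m]-W[m].mean(0),full_matrices=False)[2][2].round(3))
m=(d>0)&(Z>.083)&(Z<.098)&(abs(W[...,0]-.538)<.1)&(abs(W[...,1]-.312)<.06); print("ledge",rect(W[m]))
cv2.imwrite("pics/j3.png",cv2.resize(p[:,:,::-1],(400,300)))
E
```

```text
[0.53882628 0.31364629 0.25119719]
jar 5191 (array([536.5, 311.7]), array([48.5, 49.4]), 88.17) [0.53783256 0.31174205 0.20087791] normal [0.028 0.002 1.   ]
ledge (array([539.5, 312.3]), array([ 46., 160.]), 73.84)
```

View pics/j3.png

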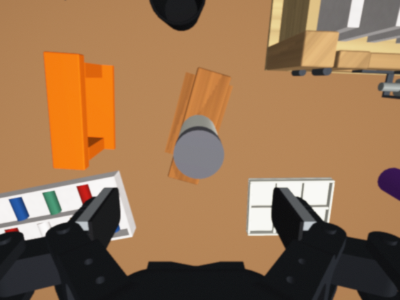

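Jar stands centred (within 2 mm) and upright on the ledge. Moving over the knob.

{"name": "move_arm", "arguments": {"deltas": [[[0,0,0],[0.05,-0.4,0.1],-1],[[0,0,0],[0.19,-1.0,0.1],-1]]}}

```text
time: 10.92
tool_pos: [0.5562, 0.2134, 0.2582]
tcp_rot: [-3.142, -0.005, 0.001]
wrist_force: [0.0, -0.5, 0.4]
width: 1.004
```

{"name": "move_arm", "arguments": {"deltas": [[[0,0,0],[0.1,-0.5,0],-1],[[0,0,0],[0.19,-1.0,0],-1]]}}

```text
time: 11.18
tool_pos: [0.575, 0.1114, 0.2572]
tcp_rot: [3.141, -0.001, -0.004]
wrist_force: [0.5, -0.4, -0.4]
width: 0.998
```

{"name": "move_arm", "arguments": {"deltas": [[[0,0,0],[0.1,-0.5,0],-1],[[0,0,0],[0.18,-1.0,0],-1],[[0,0,-0.02],[0.18,-1.0,0],-1],[[0,0,-0.02],[0.18,-1.0,0],-1],[[0,0,-0.02],[0.18,-1.0,0],-1]]}}

```text
time: 11.8
tool_pos: [0.5934, 0.0143, 0.2583]
tcp_rot: [-3.141, 0.048, 0.002]
wrist_force: [-0.6, -0.3, 0.0]
width: 1.002
```

```bash
python3 - <<'E'
from h import *
c=camera_info("wrist"); p,d=read_camera("wrist"); s=status.read_state(); print(s["tool_pos"],s["tcp_rot"],s["q"].round(2))
W=cloud(d,c); Z=W[...,2]
m=(d>0)&(Z>.19)&(Z<.212)&(np.hypot(W[...,0]-.595,W[...,1]-.006)<.03); print("knob",m.sum(),rect(W[m]),W[m].mean(0))
cv2.imwrite("pics/k4.png",cv2.resize(p[:,:,::-1],(400,300)))
E
```

```text
[0.59346789 0.01439387 0.25857144] [-3.14094432e+00  4.71350616e-02  1.12412404e-03] [-0.02  0.08  1.7   0.    1.37  1.58]
knob 1114 (array([595.6,   5.3]), array([21.2, 21.1]), 12.76) [0.59679768 0.00537503 0.20399867]
```

View pics/k4.png

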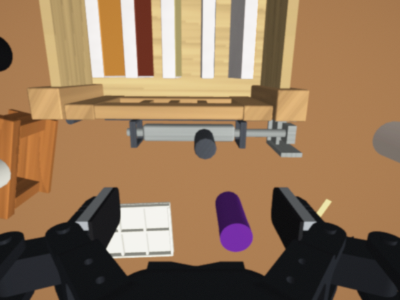

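{"name": "move_arm", "arguments": {"deltas": [[[0,0,0],[0.02,-0.09,-0.1],-1],[[0,0,0],[0.02,-0.09,-0.3],-1],[[0,0,0],[0.02,-0.09,-0.6],-1],[[0,0,0],[0.02,-0.09,-0.88],-1],[[0,0,0],[0.02,-0.09,-0.88],-1],[[0,0,0],[0.02,-0.09,-0.88],-1]]}}

```text
time: 12.6
tool_pos: [0.596, 0.0042, 0.1711]
tcp_rot: [-3.141, 0.05, -0.0]
wrist_force: [-0.3, 0.1, 0.4]
width: 0.998
```

{"name": "move_arm", "arguments": {"deltas": [[[0,0,0],[0,0,0],0.4],[[0,0,0],[0,0,0],1],[[0,0,0],[0,0,0],1],[[0,0,0],[0,0,0],1],[[0,0,0],[0,0,0],1],[[0,0,0],[0,0,0],1],[[0,0,0],[0,0,0],1],[[0,0,0],[0,0,0],1],[[0,0,0],[0,0,0],1]], "grip_force": 45}}

```text
time: 13.72
tool_pos: [0.5958, 0.0041, 0.171]
tcp_rot: [-3.141, 0.05, 0.0]
wrist_force: [0.5, -0.2, 0.2]
width: 0.0
```

Closed on nothing (width 0); looking.

```bash
python3 - <<'E'
from h import *
p,d=read_camera("wrist"); p2,d2=read_camera("scene"); s=status.read_state(); print(s["tool_pos"],s["width"])
cv2.imwrite("pics/k5.png",np.hstack([cv2.resize(p[:,:,::-1],(400,300)),cv2.resize(p2[200:350,220:420,::-1],(400,300))]))
E
```

```text
[0.59580467 0.00413495 0.17097428] -0.0022343656913153833
```

View pics/k5.png

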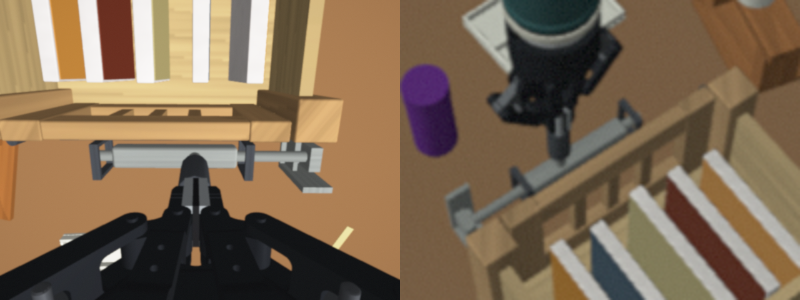

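```bash
python3 - <<'E'
from h import *
s=status.read_state(); 
for n in("wrist","scene","top"):
    c=camera_info(n); p,d=read_camera(n); W=cloud(d,c); K,R,t=map(np.array,(c["K"],c["R"],c["t"]))
    for z in (.171,.19,.205):
        q=K@(R@np.array([.5958,.0041,z])+t); print(n,z,(q[:2]/q[2]).round(0),end=" ")
    print()
    m=(d>0)&(abs(W[...,1]-.005)<.012)&(W[...,0]>.5)&(W[...,0]<.62)&(W[...,2]>.165)&(W[...,2]<.3)
    X=W[m]
    for z in np.arange(.165,.27,.01):
        k=X[(X[:,2]>=z)&(X[:,2]<z+.01)]
        if len(k)>2: print(round(z,3),len(k),"x",k[:,0].min().round(4),k[:,0].max().round(4),"y",k[:,1].min().round(4),k[:,1].max().round(4))
    if n=="wrist": cv2.imwrite("pics/k6.png",p[180:360,220:420,::-1])
E
```

```text
wrist 0.171 [313. 273.] wrist 0.19 [313. 289.] wrist 0.205 [313. 304.] 
0.165 273 x 0.5949 0.6063 y -0.0058 0.016
0.175 328 x 0.5949 0.6062 y -0.0058 0.016
0.185 362 x 0.5943 0.6064 y -0.0059 0.0162
0.195 517 x 0.5956 0.6062 y -0.0056 0.016
0.205 92 x 0.5987 0.608 y -0.0044 0.014
0.215 682 x 0.603 0.6087 y -0.007 0.017
0.225 930 x 0.6026 0.6088 y -0.007 0.017
0.235 901 x 0.603 0.6088 y -0.007 0.017
0.245 1580 x 0.5856 0.6114 y -0.007 0.017
0.255 2794 x 0.5848 0.6114 y -0.007 0.017
0.265 937 x 0.599 0.6138 y -0.007 0.017
scene 0.171 [299. 272.] scene 0.19 [299. 267.] scene 0.205 [299. 263.] 
0.165 28 x 0.5888 0.6059 y -0.0068 0.0089
0.175 29 x 0.5898 0.6069 y -0.0063 0.0083
0.185 28 x 0.59 0.6059 y -0.007 0.0104
0.195 33 x 0.5911 0.607 y -0.0068 0.0098
0.205 10 x 0.5926 0.6072 y -0.007 0.0031
0.215 33 x 0.6015 0.6088 y -0.0067 0.0149
0.225 27 x 0.601 0.609 y -0.0062 0.0145
0.235 29 x 0.6034 0.6085 y -0.0055 0.0145
0.245 20 x 0.6034 0.6099 y -0.0044 0.0163
0.255 35 x 0.5974 0.6115 y -0.0061 0.0168
0.265 11 x 0.6014 0.6127 y -0.0036 0.0127
top 0.171 [362. 214.] top 0.19 [362. 212.] top 0.205 [362. 211.] 
0.165 3 x 0.5833 0.5857 y 0.0058 0.0127
```

```bash
python3 - <<'E'
import cv2
cv2.imwrite("pics/k6b.png",cv2.resize(cv2.imread("pics/k6.png"),(600,540),interpolation=cv2.INTER_CUBIC))
E
```

```text
(no output)
```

View pics/k6b.png

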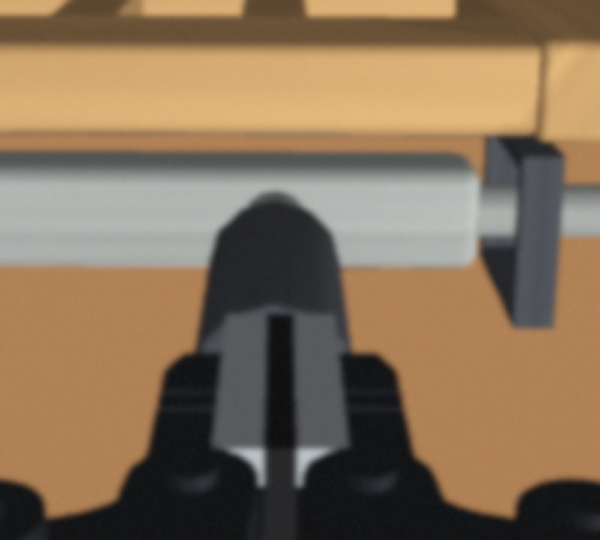

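The fingers closed above the knob: both cameras put the fingertips at z≈0.21 although the reported TCP is 0.171. Reopen, check the fingertip height by depth.

{"name": "move_arm", "arguments": {"deltas": [[[0,0,0],[0,0,0],-0.3],[[0,0,0],[0,0,0],-0.3],[[0,0,0],[0,0,0],-0.3],[[0,0,0],[0,0,0],-0.3],[[0,0,0],[0,0,0],-0.3]]}}

```text
time: 14.6
tool_pos: [0.5958, 0.0041, 0.1709]
tcp_rot: [-3.141, 0.05, 0.0]
wrist_force: [-1.0, -0.1, 0.2]
width: 0.647
```

```bash
python3 - <<'E'
from h import *
s=status.read_state(); print(s["tool_pos"],s["width"],s["wrist_force"])
for n in("wrist","scene"):
    c=camera_info(n); p,d=read_camera(n); W=cloud(d,c)
    if n=="wrist": print("cam centre",-np.array(c["R"]).T@c["t"])
    for y0,y1 in((-.07,-.02),(.025,.075)):
        X=W[(d>0)&(W[...,1]>y0)&(W[...,1]<y1)&(W[...,0]>.57)&(W[...,0]<.615)&(W[...,2]>.166)&(W[...,2]<.3)]
        h=np.histogram(X[:,2],np.arange(.165,.3,.01))[0]; print(n,y0,len(X),"zmin",np.percentile(X[:,2],1).round(4) if len(X) else "",h)
E
```

```text
[0.5957731  0.00411514 0.17094929] 0.6473128016304185 [-0.97862167 -0.06991105  0.23584654]
cam centre [0.66519498 0.00175839 0.35288655]
wrist -0.07 23641 zmin 0.2207 [   0    0    0    0   11  509  856 1046 1122 1927 7761 4314 5161]
wrist 0.025 22971 zmin 0.2205 [   0    0    0    0   11  513  859 1046 1112 1947 7760 4321 4624]
scene -0.07 427 zmin 0.2198 [  0   0   0   0   1  16  31  24  15  76  93 102  48]
scene 0.025 371 zmin 0.2159 [ 0  0  0  0  3 30 32 35 27 48 95 38 49]
```

{"name": "move_arm", "arguments": {"deltas": [[[0,0,0],[0,0,-0.05],-0.6],[[0,0,0],[0,0,-0.1],-0.6],[[0,0,0],[0,0,-0.15],-0.6],[[0,0,0],[0,0,-0.2],-0.6],[[0,0,0],[0,0,-0.2],-0.6]]}}

```text
time: 15.32
tool_pos: [0.5952, 0.0041, 0.1501]
tcp_rot: [-3.141, 0.05, 0.002]
wrist_force: [0.4, -0.4, -1.1]
width: 0.801
```

```bash
cat > tips.py <<'E'
from h import *
s=status.read_state(); print(s["time"],s["tool_pos"],s["width"],s["wrist_force"])
x0,y0=s["tool_pos"][:2]
c=camera_info("wrist"); p,d=read_camera("wrist"); W=cloud(d,c); Z=W[...,2]
for a,b in((-.075,-.015),(.015,.075)):
    m=(d>0)&(W[...,1]-y0>a)&(W[...,1]-y0<b)&(abs(W[...,0]-x0)<.025)&(Z>.166)&(Z<.24); X=W[m]
    print("tip",np.percentile(X[:,2],1).round(4) if len(X) else "", "x",X[:,0].max().round(4) if len(X) else "")
cv2.imwrite("pics/tips.png",p[:,:,::-1])
E
python3 tips.py
```

```text
15.325 [0.59524816 0.00413168 0.15011182] 0.8011685813166475 [ 0.39870888 -0.41376574 -1.0805272 ]
tip 0.1979 x 0.6088
tip 0.1981 x 0.6114
```

Confirmed: no contact at reported 0.150, tips at 0.198. Lower a further 18 mm and close.

{"name": "move_arm", "arguments": {"deltas": [[[0,0,0],[0,0,-0.06],-0.6],[[0,0,0],[0,0,-0.12],-0.6],[[0,0,0],[0,0,-0.18],-0.6],[[0,0,0],[0,0,-0.18],-0.6],[[0,0,0],[0,0,-0.18],-0.6]]}}

```text
time: 16.0
tool_pos: [0.5958, 0.0041, 0.133]
tcp_rot: [-3.141, 0.05, 0.0]
wrist_force: [-0.2, 0.7, 0.2]
width: 0.804
```

{"name": "move_arm", "arguments": {"deltas": [[[0,0,0],[0,0,0],0.4],[[0,0,0],[0,0,0],0.9],[[0,0,0],[0,0,0],0.9],[[0,0,0],[0,0,0],0.9],[[0,0,0],[0,0,0],0.9],[[0,0,0],[0,0,0],0.9]]}}

```text
time: 16.75
tool_pos: [0.5961, 0.0042, 0.1334]
tcp_rot: [-3.141, 0.05, -0.001]
wrist_force: [-0.3, 0.4, 2.3]
width: 0.24
```

Knob held (width 0.24 ≈ 22 mm). Lift 11 mm.

{"name": "move_arm", "arguments": {"deltas": [[[0,0,0],[0,0,0.03],0.9],[[0,0,0],[0,0,0.06],0.9],[[0,0,0],[0,0,0.09],0.9],[[0,0,0],[0,0,0.11],0.9],[[0,0,0],[0,0,0.11],0.9]]}}

```text
time: 17.38
tool_pos: [0.5958, 0.0042, 0.1441]
tcp_rot: [-3.141, 0.05, -0.0]
wrist_force: [1.0, 1.0, -2.5]
width: 0.245
```

Carrying the bolt's weight (−2.5 N). Pull along the bolt.

{"name": "move_arm", "arguments": {"deltas": [[[0,0,0],[0,0.05,0],0.9],[[0,0,0],[0.005,0.1,0],0.9],[[0,0,0],[0.005,0.15,0],0.9],[[0,0,0],[0.01,0.2,0],0.9],[[0,0,0],[0.01,0.25,0],0.9],[[0,0,0],[0.01,0.3,0],0.9],[[0,0,0],[0.01,0.35,0],0.9],[[0,0,0],[0.015,0.4,0],0.9],[[0,0,0],[0.015,0.4,0],0.9],[[0,0,0],[0.015,0.4,0],0.9]]}}

```text
time: 18.62
tool_pos: [0.5973, 0.0449, 0.144]
tcp_rot: [-3.14, 0.05, -0.0]
wrist_force: [0.8, 1.8, -2.9]
width: 0.246
```

```bash
python3 - <<'E'
from h import *
s=status.read_state(); print(s["tool_pos"],s["wrist_force"],s["width"])
c=camera_info("wrist"); p,d=read_camera("wrist")
p2,d2=read_camera("scene")
cv2.imwrite("pics/b7.png",np.hstack([cv2.resize(p[:,:,::-1],(400,300)),cv2.resize(p2[200:350,220:420,::-1],(400,300))]))
E
```

```text
[0.597349   0.0448615  0.14401729] [ 0.81906469  1.84605299 -2.94105352] 0.24643070954437643
```

View pics/b7.png

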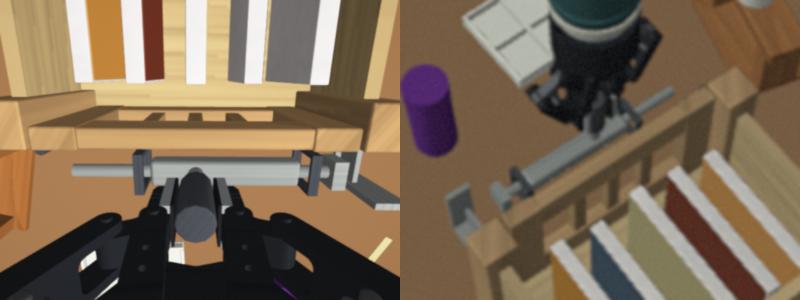

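Bolt is drawn: end block at (505,185) right panel, well clear of the keeper (460,210). Now swing the gate on the arc about the hinge ≈(0.619,0.167).

{"name": "move_arm", "arguments": {"deltas": [[[0,0,-0.035],[-0.066,0.012,0],0.9],[[0,0,-0.07],[-0.132,0.031,0],0.9],[[0,0,-0.105],[-0.197,0.053,0],0.9],[[0,0,-0.14],[-0.261,0.077,0],0.9],[[0,0,-0.14],[-0.261,0.077,0],0.9],[[0,0,-0.14],[-0.261,0.077,0],0.9]]}}

```text
time: 19.48
tool_pos: [0.5716, 0.0516, 0.1442]
tcp_rot: [3.117, -0.393, 0.001]
wrist_force: [1.8, 0.1, -2.6]
width: 0.242
```

{"name": "move_arm", "arguments": {"deltas": [[[0,0,-0.035],[-0.063,0.028,0],0.9],[[0,0,-0.07],[-0.122,0.06,0],0.9],[[0,0,-0.105],[-0.181,0.095,0],0.9],[[0,0,-0.14],[-0.237,0.132,0],0.9],[[0,0,-0.14],[-0.237,0.132,0],0.9],[[0,0,-0.14],[-0.237,0.132,0],0.9],[[0,0,-0.14],[-0.237,0.132,0],0.9],[[0,0,-0.14],[-0.237,0.132,0],0.9]]}}

```text
time: 20.48
tool_pos: [0.5477, 0.0646, 0.1439]
tcp_rot: [3.054, -0.734, 0.0]
wrist_force: [2.7, -3.0, -3.0]
width: 0.241
```

```bash
python3 - <<'E'
from h import *
s=status.read_state(); print(s["time"],s["tool_pos"],s["wrist_force"],s["width"])
p,d=read_camera("wrist"); c=camera_info("wrist"); p2,d2=read_camera("scene")
cv2.imwrite("pics/f8.png",np.hstack([cv2.resize(p[:,:,::-1],(400,300)),cv2.resize(p2[130:355,200:500,::-1],(400,300))]))
W=cloud(d2,camera_info("scene")); Z=W[...,2]
m=(d2>0)&(Z>.19)&(Z<.21)&(np.hypot(W[...,0]-.538,W[...,1]-.312)<.04); print("jar",m.sum(),rect(W[m]),W[m].mean(0).round(4))
W=cloud(d,c); Z=W[...,2]
m=(d>0)&(Z>.144)&(Z<.153)&(W[...,0]<.64)&(W[...,0]>.45)&(W[...,1]<.155)&(W[...,1]>-.1); print("gate top",m.sum(),rect(W[m]))
E
```

```text
20.475 [0.54766242 0.06464882 0.1439346 ] [ 2.69502897 -2.97784517 -3.00766506] 0.24110970126461376
jar 447 (array([536.5, 309.4]), array([50.1, 50.7]), 69.76) [0.5378 0.3078 0.1984]
gate top 31818 (array([554.3,  39.8]), array([259.9, 102.8]), 76.91)
```

View pics/f8.png

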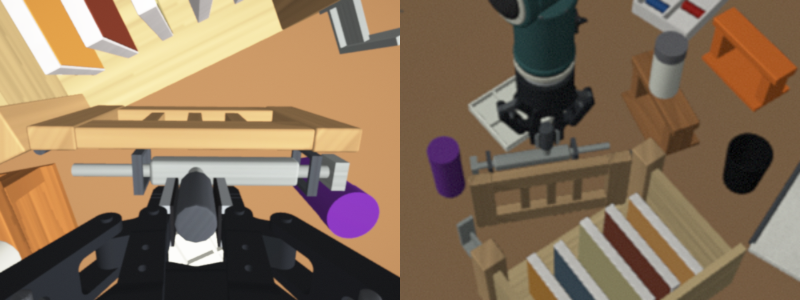

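Gate is aligned with the tool (≈25° open), the bolt is still drawn, the jar upright on the ledge. Handing in.

```bash
python3 -c "
from workcell import order,status
print(order.finish_job()); s=status.read_state(); print(s['time'],s['tool_pos'],s['width'],s['wrist_force'])"
```

```text
the job is handed in; nothing more can be done
None
the job is handed in; nothing more can be done
```

The job is handed in at about 20.5 s of the 58 s allowed; the hand-in gave no verdict.

**What I did:**
- I stood the white jar on the brown ledge and released it.
- I gripped the bolt knob, lifted it 11 mm and drew it back about 40 mm.
- I swung the gate open on its arc and ended still holding the knob.

**Last checks:**
- **Jar:** it stands upright. The wrist camera after release put its centre within about 2 mm of the ledge's middle line. The last scene view put it at about 3 to 5 mm.
- **Gate:** it looks parallel to the tool, which has turned about 25° (0.44 rad). I took the angle from the tool's turn and the wrist picture. The direct fit of the gate's top edge did not isolate it and was not used.
- **Bolt:** the end block sits visibly clear of the keeper. The draw is inferred from the tool's movement.
- **Grip:** the fingers are closed on the knob (opening 0.24) and carry the bolt's weight (3 N) and the spring's pull (2.7 N).
- **Bystanders:** I went near none of them, but did not re-measure their positions at the end.

**What disagreed:** my first grasp of the knob closed on nothing. The wrist and scene cameras both showed the fingertips about 40 mm higher than the reported tool position. I checked the tips by depth, lowered a further 38 mm watching the force, and the second grasp held. This also means the jar was probably gripped by its cap rather than its body, though it did not slip.

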